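# Hold the third clamp open over the glue-up

## Task

The board standing on edge in the jig is freshly glued and already has a clamp near each end. Take the larger spring clamp off the rim of the tray by squeezing its handles, carry it to the board and hold it squeezed wide open, square and upright, over the middle of the board's top edge, with its jaw pads down past the edge on both sides and touching the board nowhere, so that I can slip the packing strips in. Finish like that, still holding the clamp open; don't knock or shift the board, and leave the small clip on the tray.

Things in the scene. Friction and masses are not known exactly. Their poses are not given: they have to be found in the camera images.
- clamp: Larger spring clamp, steel, black handle sleeves, grey jaw pads, 106 mm tall, 24 mm wide (y). Origin on the pivot pin in its mid-plane; both halves swing alike about it. z up to the handles, y along the pin, x the way the jaws open. Starts upright, pinched on the tray's near rim, rim top 24 mm below the pin. 0.1 kg. Gripped there and squeezed to the stop, the pin sinks about 6 mm.
- clamp_grip (a point): Point between the larger clamp's handles, 45 mm above the pin: grip here, along x. At the start the handles' outer faces are 58 mm apart at their tops (60 mm above the pin), sloping in to 40 mm apart 24 mm above the pin; squeezed to the stop they are nearly parallel, 21 to 25 mm apart, tops 65 mm above the pin.
- clamp_mouth (a point): Point of the larger clamp on its mid-plane 37.5 mm below the pin, midway between the jaw pads. Fully open, the pads reach from 26 to 42 mm below the pin, 26 mm apart at their tops and 35 mm at their tips; the mouth between the jaws is free upward to 7 mm below the pin.
- clamp_near (a joint): Opening angle of each half of the larger clamp, rad: 0 as pinched on the 10 mm rim (pads parallel), grows as the handles are squeezed, 0.30 at the stop (fully open), about -0.12 closed in the air. It starts to open at about 6 N on each handle and needs about 12 N to reach the stop.
- small_clip: The small spring clip of the same kind, two thirds the size (71 mm tall, 16 mm wide, origin on its pivot pin), pinched on the same rim 75 to 135 mm from the larger clamp, on either side of it. To be left there.
- tray: Open plywood tool tray, 120 mm (x) by 210 mm (y) by 56 mm high, wall 10 mm, fixed; origin under its centre. The clamps are pinched on its near wall, whose mid-plane is at x = -55 mm. Its contents are lower than 45 mm.
- board: Glued-up board standing loose on edge in the jig: two 6 mm layers, 12 mm thick (x), 214 mm long (y), 98 mm high; origin at the middle of its bottom edge, z up. Two clamps like the larger one are set on it at y = -80 and +80 mm (part of this body); they stand 83 mm above its top edge and leave 136 mm free between them.
- board_edge (a point): Middle of the board's top edge, on its mid-plane, 110 mm above the desk; axes as the board's.
- jig: Fixed glue-up jig: plywood base 105 by 235 by 12 mm with two pairs of grooved blocks up to 48 mm high that hold the board on edge; origin under its centre.
Things that resemble listed ones, but are neither listed nor needed, are in the scene too. Leave any orange look-alike of the clamp alone.

How it is judged:
On the way:
1. the larger clamp is squeezed open and lifted clear of the tray, held by the fingers (value of joint clamp_near above 0.12 rad and height (world z) of clamp above 0.12 m and contact force between clamp and tray below 0.05 N and contact force between the fingers and clamp above 2 N), for 0.2 s.
At the end, for the whole second after the job is handed in: Fingers hold the larger clamp open (0.24+ of 0.30 rad), still, not touching the board, astride its top edge: 20 mm from the middle along it, 8 mm across, square and upright to 0.25 rad, mouth point 7 mm or more below the edge; board moved under 10 mm, small clip under 15 mm (value of joint clamp_near above 0.24 rad and contact force between the fingers and clamp above 4 N and contact force between clamp and board below 0.1 N and x of clamp_mouth in the frame of board_edge between -0.008 and 0.008 m and y of clamp_mouth in the frame of board_edge between -0.02 and 0.02 m and z of clamp_mouth in the frame of board_edge below -0.007 m and angle between the x axis of clamp and the x axis of board, either way round below 0.25 rad and angle between clamp's own z axis and vertical below 0.25 rad and linear speed of clamp below 0.03 m/s and angle between board's own z axis and vertical below 0.1 rad and distance of board from where it was at the start of the episode below 0.01 m and distance of small_clip from where it was at the start of the episode below 0.015 m); the arm keeps its last pose, push and grip.
It fails at once if the board is shifted or tipped (distance of board_edge from where it was at the start of the episode above 0.015 m or distance of board from where it was at the start of the episode above 0.01 m).
It fails at once if the board is knocked hard with the clamp or the gripper (contact force between any of clamp, the arm and board above 10 N).
It fails at once if the small clip is taken or pushed from its place (distance of small_clip from where it was at the start of the episode above 0.015 m).
It also fails if it takes over 35 s, if anything falls off the work surface, if the arm or the gripper's body presses on something with over 40 N, if the wrist force passes 120 N, or if a joint passes its speed limit or range.

## Robot

A 6-joint arm with a two-finger parallel gripper is mounted at the origin on a cart in front of the work surface, level with it; the furniture and walls round the work are solid. World frame = base frame: x ahead of the robot, y to its left, z up, the work surface at z = 0. Lengths are in m, angles in rad, forces in N, time in s.
With the tool pointing down it reaches from about 0.35 to 0.775 m from the base axis. Payload 5.5 kg.
Tool frame: the origin (TCP) lies midway between the tips of the shut fingers; the grasp point (between the pads) lies 19 mm behind it; z points along the fingers, y is the line along which they close (so a half turn about z gives the same grasp; the last joint's range is limited). The gripper opens to 85 mm and grips with 20 to 120 N. Pads are 22 mm wide; open, the fingers measure 114 mm over their backs; the gripper's body (76 mm by 85 mm) begins 54 mm behind the grasp point. The pads swing forward as they close: fully open they stand 13 mm farther back than shut.
Start: joints at [-1.403, 0.313, 0.046, 1.304, 0, 1.431], TCP at [0.174, -0.548, 0.231] pointing down, gripper open.
Joint ranges: [-2.76, 2.76], [-0.86, 1.69], [-1.03, 1.26], [-2.2, 2.34], [-1.47, 1.5], [-3.14, 3.14]. Speed limits (rad/s): [2.57, 2.57, 3.14, 3.14, 3.14, 3.14].

## Interface

Orientations are given as a unit quaternion [w, x, y, z].
In Python, from workcell import env gives the robot as it stands.
- The arm moves only by the tool move_arm, never from a script. Its argument "targets" is a list of rows, each a list of 3 entries, a list of its own where there are three numbers: the shift along the tool's x, y, z in mm, then the turn, a rotation vector about the tool's x, y, z in units of 10 degrees (1.0 is 10 degrees), then the closure, from -1 (fully open) to 1 (shut). In form: [[[dx, dy, dz], [ax, ay, az], gripper], ...]. A call has 1 to 5 rows; each row is the pose to reach, as a shift and turn from the pose commanded when the call began, along the tool's axes at that moment; what a row does not reach only later rows make up. A row lasts 1/8 s, in which the tool goes at most 62.5 mm and 10.7 degrees, less where a joint would pass 70% of its speed; a pose out of reach is approached as far as the arm can. A call with a gripper value outside its range is refused whole. The fingers move at their own pace and stop on an object; "squeeze" is the grip in N (left out, the last holds). Time passes only in rows, so rows that repeat a pose let the fingers close. It gives the time, the measured TCP pose, the force, the opening and the grip force at its end, in the units of the state.
- env.get_state(): the state, without advancing time (a new reading comes with each control period).
- env.read_camera(name): name is "scene" or "top"; returns a dict with "pixels" (420x560x3 uint8, red, green, blue), "fovy" (degrees; the focal length in pixels is half the picture's height over the tangent of half this angle, whatever the lens; pixels are square), "cx", "cy" (the principal point, pixels), "dist_coeffs" ([k1, k2, p1, p2, k3] as OpenCV has them; the pictures are not rectified), "extrinsics" (4x4, takes a point from world to camera coordinates). Camera axes: x right, y up, looking along -z (the intrinsics and any distortion apply to the point x, -y, -z); pixel columns grow to the right and rows downward; lengths in m; the calibration is good to about 2 mm. A picture is of the moment at which its call begins. There is no depth.
- env.hand_in(): hands the job in; it is judged then, once.
Trained networks look in a picture, given as the dict that the camera call returned (one of the last four; its "shot" number tells which), for a name from the list of things; names that differ only in an ending like _2 or _b are one class to them, and where a whole thing is asked for, a point or a joint stands for the part that bears it (a point fixed in the world has none). Each returns a list of dicts, best first, with "confidence" (0 to 1); they miss things now and then, are a little off and sometimes report something else, mostly with a low value. They report only what shows in the picture. A call takes as long as a camera call. They do not tell look-alikes from the thing itself.
- env.spot_in(thing, picture): "centre" ([x, y, z] in m, in world coordinates, good to about 4 mm: the middle of the surface that is visible of it).
- env.regions_of(thing, picture): "mask" (420x560 bool, what is visible of it).
- env.landmark_of(thing, picture): "centre" ([x, y, z] in m, in world coordinates, good to about 4 mm: a listed point, or the origin of a listed thing).
The state is a dict: "clock": time; "joint_pos": joint angles; "qvel": joint speeds; "tau": joint torques, N m; "tcp_pos": TCP position; "orientation": TCP orientation; "wrist_force": force on the tool from outside, world axes, zero at the start; "ft_torque": the same for the moment, N m; "finger_gap": finger opening in m; "grip_force": force on a finger pad.
Only numpy, scipy, OpenCV 4.12 (cv2) and the standard library are available. Lean on these libraries where they do the work, as an engineer would, in place of code of your own. Each camera call takes 0.05 s, during which the arm holds its last target. There are 200 camera calls.

## Working session

There is one attempt and no reset: what is moved stays moved. The work goes in short steps, Python scripts to look and compute and a tool call to move; the robot and the scene stay as the last step left them, time stands still between calls to the robot, and variables do not carry over. Pictures are saved under pics/ and viewed, at most 10 in all, crops included, and the job is handed in when it is done.

Besides the shell and the picture viewer there is one more tool, called after "Request:" by a JSON object that holds its "name" and its "arguments", one argument or row to a line. move_arm: Moves the arm, as the interface text tells. Its arguments: {"type":"object","properties":{"targets":{"type":"array","items":{"type":"array"}},"squeeze":{"type":"number"}},"required":["targets"]}

```bash
mkdir -p pics
cat > h.py <<'E'
import numpy as np, cv2
from workcell import env
def K(p):
    f=210/np.tan(np.radians(p["fovy"])/2); return np.array([[f,0,p["cx"]],[0,f,p["cy"]],[0,0,1]])
def proj(p,X):
    X=np.atleast_2d(X); E=np.array(p["extrinsics"]); c=X@E[:3,:3].T+E[:3,3]; c=c*[1,-1,-1]
    return cv2.projectPoints(c.astype(float),np.zeros(3),np.zeros(3),K(p),np.array(p["dist_coeffs"],float))[0][:,0]
def ray(p,uv):
    E=np.array(p["extrinsics"]); n=cv2.undistortPoints(np.array(uv,float).reshape(-1,1,2),K(p),np.array(p["dist_coeffs"],float))[:,0]
    d=np.c_[n[:,0],-n[:,1],-np.ones(len(n))]@E[:3,:3]; return -E[:3,:3].T@E[:3,3], d
def atz(p,uv,z):
    o,d=ray(p,uv); return o+d*((z-o[2])/d[:,2])[:,None]
def save(p,n,crop=None,s=1):
    im=p["pixels"][:,:,::-1]
    if crop: x0,y0,x1,y1=crop; im=im[y0:y1,x0:x1]
    cv2.imwrite("pics/"+n,cv2.resize(im,None,fx=s,fy=s,interpolation=cv2.INTER_CUBIC))
E
python3 - <<'E'
from h import *
np.set_printoptions(precision=3,suppress=True)
for c in ["scene","top"]:
    p=env.read_camera(c); save(p,c+"0.png",s=1.4)
    print(c,"cam",ray(p,[[280,210]]))
    for t in ["clamp","clamp_grip","clamp_mouth","small_clip","tray","board","board_edge","jig"]:
        print(t,[(np.round(r["centre"],3),round(r["confidence"],2),np.round(proj(p,r["centre"])[0])) for r in env.landmark_of(t,p)[:5]])
E
```

```text
scene cam (array([0.179, 0.506, 0.635]), array([[ 0.368, -0.695, -0.617]]))
clamp [(array([0.353, 0.012, 0.048]), 0.92, array([330., 296.])), (array([ 0.562, -0.017,  0.081]), 0.72, array([229., 234.]))]
clamp_grip [(array([0.347, 0.016, 0.089]), 0.95, array([334., 281.])), (array([ 0.562, -0.02 ,  0.127]), 0.68, array([227., 213.])), (array([ 0.603, -0.256,  0.112]), 0.53, array([270., 151.]))]
clamp_mouth [(array([ 0.562, -0.017,  0.036]), 0.91, array([230., 252.])), (array([0.355, 0.011, 0.009]), 0.67, array([328., 310.]))]
small_clip [(array([0.502, 0.065, 0.073]), 0.83, array([233., 278.])), (array([ 0.568,  0.063, -0.   ]), 0.6, array([206., 294.]))]
tray [(array([0.566, 0.06 , 0.001]), 0.79, array([208., 292.]))]
board [(array([ 0.6  , -0.257,  0.009]), 0.81, array([273., 190.]))]
board_edge [(array([ 0.602, -0.254,  0.107]), 0.77, array([270., 153.])), (array([0.568, 0.063, 0.004]), 0.56, array([206., 292.]))]
jig [(array([ 0.606, -0.257,  0.001]), 0.8, array([271., 192.]))]
top cam (array([ 0.335, -0.073,  0.932]), array([[ 0.168, -0.042, -0.985]]))
clamp [(array([ 0.557, -0
[... 194 characters left out ...]
009, 0.091]), 0.8, array([221., 274.]))]
clamp_mouth [(array([ 0.559, -0.021,  0.042]), 0.88, array([237., 178.])), (array([0.356, 0.012, 0.008]), 0.63, array([224., 274.]))]
small_clip [(array([0.494, 0.063, 0.073]), 0.71, array([196., 206.])), (array([ 0.606, -0.253, -0.002]), 0.49, array([340., 161.])), (array([0.569, 0.063, 0.   ]), 0.34, array([201., 179.]))]
tray [(array([0.569, 0.06 , 0.002]), 0.71, array([202., 179.]))]
board [(array([ 0.601, -0.254,  0.01 ]), 0.61, array([342., 161.]))]
board_edge [(array([ 0.602, -0.253,  0.111]), 0.97, array([350., 147.]))]
jig [(array([ 0.602, -0.256, -0.   ]), 0.89, array([342., 162.])), (array([0.498, 0.064, 0.073]), 0.73, array([195., 204.]))]
```

View pics/scene0.png

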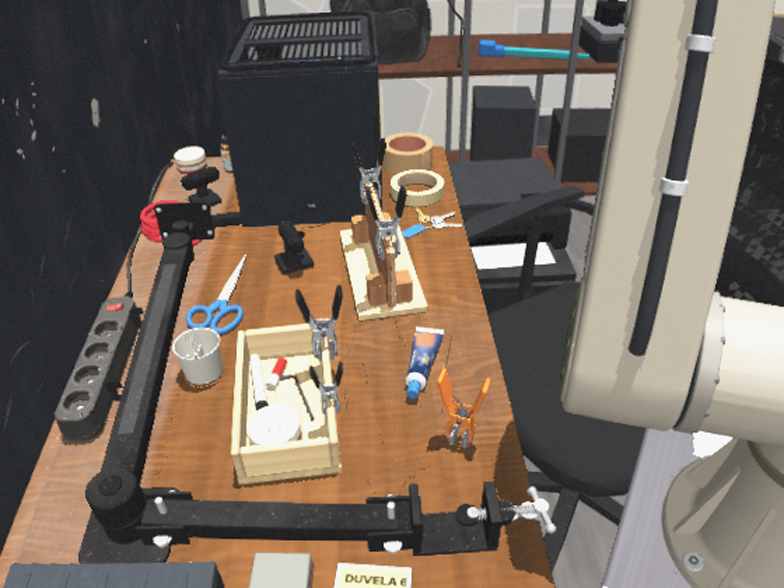

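View pics/top0.png

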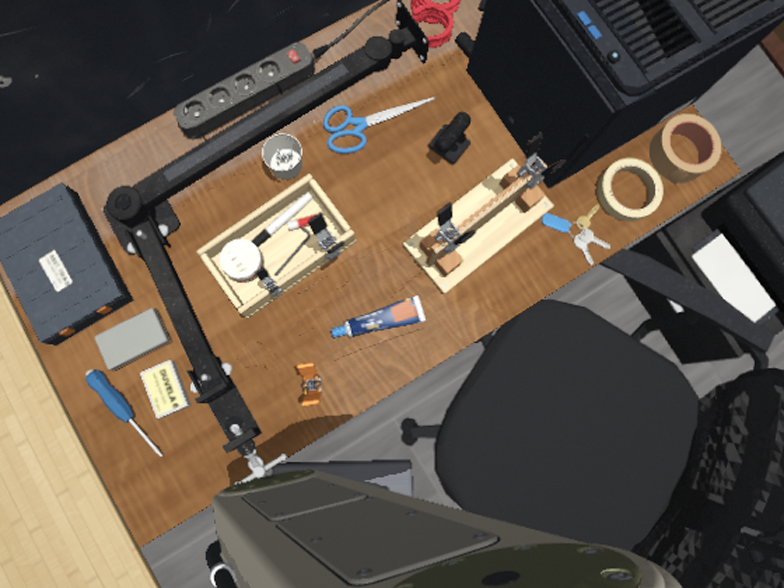

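Scene: the larger clamp is on the near rim at native (229,234) in scene and (235,174) in top. Things it could be mistaken for:
- the small clip at (233,278)
- the orange look-alike at (330,296)
- the two clamps on the board at about (277,165) and (264,130)

I choose the black-sleeved one at (229,234) and will check it in a crop.

Run:
```python
from h import *
p=env.read_camera("top")
im=p["pixels"][:,:,::-1]
a=cv2.resize(im[120:230,135:265],None,fx=4,fy=4,interpolation=cv2.INTER_CUBIC)  # 520x440
cv2.imwrite("pics/tray_top.png",a)
b=cv2.resize(im[100:215,280:405],None,fx=5,fy=5,interpolation=cv2.INTER_CUBIC)
cv2.imwrite("pics/board_top.png",b)
```

```text
(no output)
```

View pics/tray_top.png

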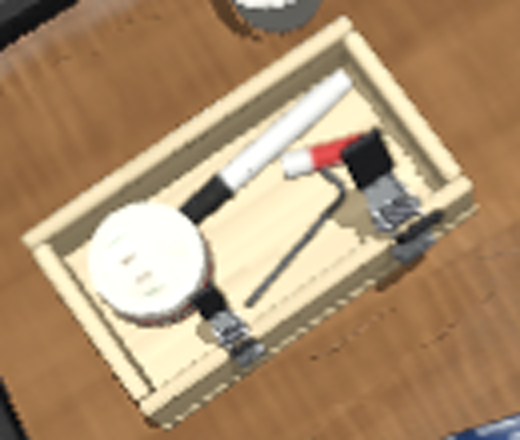

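View pics/board_top.png

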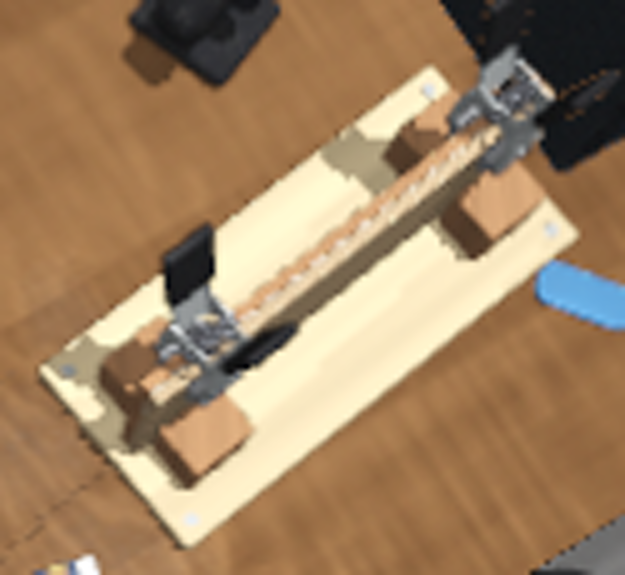

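The close crop shows the black-sleeved, larger steel clamp on the near rim at native about (235,174), with the smaller one at (194,203). The board's top edge runs in the crop from about (155,388) to (495,130).

Run:
```python
from h import *
np.set_printoptions(precision=4,suppress=True)
p=env.read_camera("top"); s=env.read_camera("scene")
T=np.array([[25,240],[345,18],[472,185],[145,410]])/4+[135,120]
t=atz(p,T,.056); print(t); print("len",np.linalg.norm(np.diff(t,axis=0),axis=1),"c",t.mean(0))
an=lambda a,b:np.degrees(np.arctan2(*(b-a)[[1,0]]))
print(an(t[0],t[1]),an(t[3],t[2]),an(t[1],t[2])+90)
J=np.array([[40,370],[433,67],[578,235],[187,548]])/5+[280,100]
j=atz(p,J,.012); print("jig",np.linalg.norm(np.diff(j,axis=0),axis=1),"c",j.mean(0), an(j[0],j[1]),an(j[3],j[2]))
B=np.array([[248,320],[480,143]])/5+[280,100]; b=atz(p,B,.110); print("board",b,an(b[0],b[1]))
n=np.array([-np.sin(np.radians(an(b[0],b[1]))),np.cos(np.radians(an(b[0],b[1])))]); print("offset of jig c and nets from edge line",[(np.array(q)[:2]-b[0,:2])@n for q in (j.mean(0),[.602,-.2535])])
for c in (p,s):
  for k in ("clamp","clamp_grip","clamp_mouth","small_clip","board_edge"):
    print(k,[np.round(r["centre"],3) for r in env.landmark_of(k,c)[:3]])
st=env.get_state(); print(st["tcp_pos"],st["orientation"],st["finger_gap"])
```

```text
[[ 0.5549  0.1806  0.056 ]
 [ 0.6747  0.0119  0.056 ]
 [ 0.5799 -0.0552  0.056 ]
 [ 0.4632  0.1157  0.056 ]]
len [0.2069 0.1161 0.207 ] c [0.5682 0.0633 0.056 ]
-54.6179155398238 -55.664260638989575 -54.69483730613567
jig [0.2345 0.1027 0.234 ] c [ 0.6028 -0.2563  0.012 ] -52.85296431305997 -52.84788293253136
board [[ 0.5668 -0.2098  0.11  ]
 [ 0.6408 -0.3098  0.11  ]] -53.521990675827176
offset of jig c and nets from edge line [np.float64(0.0012660736467928041), np.float64(0.002284893826966952)]
clamp [array([0.356, 0.008, 0.044]), array([ 0.561, -0.02 ,  0.078])]
clamp_grip [array([0.35 , 0.012, 0.092]), array([ 0.564, -0.017,  0.124]), array([ 0.603, -0.256, -0.   ])]
clamp_mouth [array([ 0.561, -0.02 ,  0.046]), array([0.57 , 0.062, 0.002])]
small_clip [array([0.5  , 0.066, 0.074])]
board_edge [array([ 0.604, -0.253,  0.113])]
clamp [array([0.35 , 0.016, 0.047]), array([ 0.561, -0.019,  0.08 ])]
clamp_grip [array([ 0.562, -0.021,  0.127]), array([0.35 , 0.013, 0.086])]
clamp_mouth [array([0.357, 0.011, 0.01 ]), array([ 0.561, -0.015,  0.041])]
small_clip [array([0.501, 0.068, 0.072])]
board_edge [array([ 0.601, -0.254,  0.11 ])]
[ 0.1742 -0.548   0.2313] [0.0001 0.9882 0.1533 0.    ] 0.08531801549671546
```

Request:
{"name": "move_arm", "arguments": {
  "targets": [
    [[48, -35, -4], [0, 0, -1.0], -1],
    [[96, -70, -8], [0, 0, -2.0], -1],
    [[144, -105, -12], [0, 0, -3.0], -1],
    [[192, -140, -16], [0, 0, -4.0], -1],
    [[240, -175, -20], [0, 0, -5.0], -1]
  ],
  "squeeze": 40
}}

```text
clock: 2.17
tcp_pos: [0.3508, -0.307, 0.2517]
orientation: [0.001, 0.829, 0.559, 0.0]
wrist_force: [0.9, 0.1, -0.2]
finger_gap: 0.0855
grip_force: 0.0
```

```bash
cat >> h.py <<'E'
from scipy.spatial.transform import Rotation as R
def togo(goal,yaw_y):
    "shift (mm) and turn (10 deg) in tool axes to TCP goal, tool down with tool y at yaw_y deg"
    s=env.get_state(); Q=R.from_quat(np.roll(s["orientation"],-1)); c,n=np.cos(np.radians(yaw_y)),np.sin(np.radians(yaw_y))
    y=np.array([c,n,0]); z=np.array([0,0,-1.]); G=R.from_matrix(np.c_[np.cross(y,z),y,z])
    print(s["clock"],"tcp",np.round(s["tcp_pos"],4),"go",np.round(Q.inv().apply(np.array(goal)-s["tcp_pos"])*1000,1),"turn",np.round(np.degrees((Q.inv()*G).as_rotvec())/10,2),"j",np.round(s["joint_pos"],2),"gap",round(s["finger_gap"],4),"grip",round(s["grip_force"],1),"F",np.round(s["wrist_force"],1))
E
python3 -c "
from h import *
togo([.560,-.020,.235],35)"
```

```text
2.175 tcp [ 0.3508 -0.307   0.2517] go [344.6  86.1  16.6] turn [ 0.    0.01 -5.71] j [-0.89  0.1  -0.18  1.3   0.    1.06] gap 0.0855 grip 0.0 F [ 0.9  0.1 -0.2]
```

Request:
{"name": "move_arm", "arguments": {
  "targets": [
    [[55, 14, 3], [0, 0, -1.0], -1],
    [[110, 28, 6], [0, 0, -2.0], -1],
    [[165, 42, 9], [0, 0, -3.0], -1],
    [[220, 56, 12], [0, 0, -4.0], -1],
    [[275, 70, 14], [0, 0, -5.0], -1]
  ]
}}

```text
clock: 2.8
tcp_pos: [0.5203, -0.0792, 0.2374]
orientation: [0.0, 0.515, 0.857, -0.0]
wrist_force: [0.6, -0.1, 0.9]
finger_gap: 0.0853
grip_force: 0.0
```

```bash
python3 -c "
from h import *
togo([.560,-.020,.235],35)"
```

```text
2.8 tcp [ 0.5203 -0.0792  0.2374] go [33.7 62.9  2.4] turn [ 0.   0.  -0.7] j [-0.3   0.22 -0.07  1.29 -0.    0.78] gap 0.0853 grip 0.0 F [ 0.6 -0.1  0.9]
```

Request:
{"name": "move_arm", "arguments": {
  "targets": [
    [[17, 32, 2], [0, 0, -0.7], -1],
    [[34, 63, 2], [0, 0, -0.7], -1],
    [[34, 63, 2], [0, 0, -0.7], -1]
  ]
}}

```text
clock: 3.18
tcp_pos: [0.5602, -0.0196, 0.2349]
orientation: [-0.0, 0.463, 0.886, 0.0]
wrist_force: [0.6, -0.5, -0.3]
finger_gap: 0.0852
grip_force: 0.0
```

Run:
```python
from h import *
togo([.560,-.020,.235],35)
for c,cr in (("top",(170,120,300,220)),("scene",(160,130,320,290))):
    p=env.read_camera(c); save(p,c+"1.png",cr,4 if c=="top" else 3.5)
    for k in ("clamp","clamp_grip"):
        print(c,k,[(np.round(r["centre"],3),round(r["confidence"],2)) for r in env.landmark_of(k,p)[:3]])
togo([.560,-.020,.235],35)
```

```text
3.175 tcp [ 0.5602 -0.0196  0.2349] go [-0.2 -0.4 -0.1] turn [ 0.   -0.   -0.02] j [-0.18  0.28  0.01  1.3   0.    0.78] gap 0.0852 grip 0.0 F [ 0.6 -0.5 -0.3]
top clamp [(array([0.358, 0.007, 0.046]), 0.8), (array([ 0.563, -0.021,  0.079]), 0.52)]
top clamp_grip [(array([0.355, 0.014, 0.089]), 0.9), (array([ 0.562, -0.018,  0.124]), 0.56), (array([ 0.599, -0.252,  0.01 ]), 0.54)]
scene clamp [(array([ 0.561, -0.021,  0.077]), 0.94)]
scene clamp_grip [(array([ 0.562, -0.021,  0.13 ]), 0.73), (array([0.349, 0.013, 0.089]), 0.62)]
3.475 tcp [ 0.5589 -0.0224  0.2354] go [1.4 2.3 0.4] turn [-0.    0.   -0.05] j [-0.18  0.28  0.01  1.3  -0.    0.78] gap 0.0853 grip 0.0 F [ 0.6 -0.7 -0.1]
```

View pics/scene1.png

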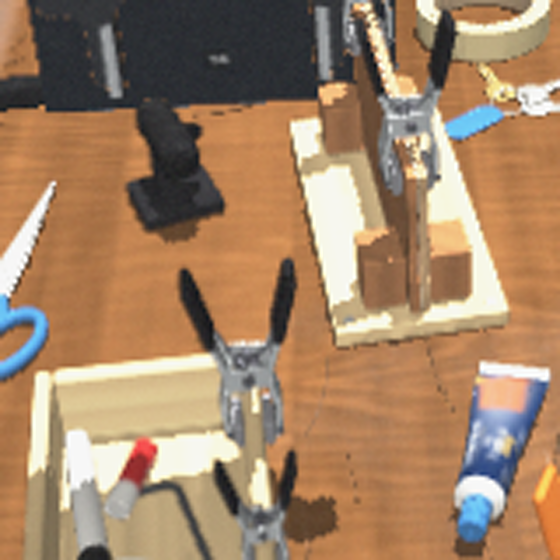

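The crop shows the larger clamp at crop (247,370), but no gripper where TCP should project. I check with a full view.

Run:
```python
from h import *
p=env.read_camera("scene"); save(p,"scene2.png",None,1.4)
print(p["shot"],np.array(p["extrinsics"]),p["fovy"]); s=env.get_state(); print(proj(p,s["tcp_pos"])*1.4, s["clock"])
togo([.560,-.020,.235],35)
```

```text
8 [[-0.89402532 -0.44771341 -0.01647481  0.39726173]
 [ 0.26580625 -0.55966422  0.78493503 -0.26274986]
 [-0.36064631  0.69737269  0.61935901 -0.68183885]
 [ 0.          0.          0.          1.        ]] 47.75146240168751
[[312.36104672 222.58961022]] 3.525
3.525 tcp [ 0.559  -0.0224  0.2355] go [1.4 2.2 0.5] turn [ 0.    0.   -0.05] j [-0.18  0.28  0.01  1.3  -0.    0.78] gap 0.0853 grip 0.0 F [-0.7  0.3 -0.5]
```

View pics/scene2.png

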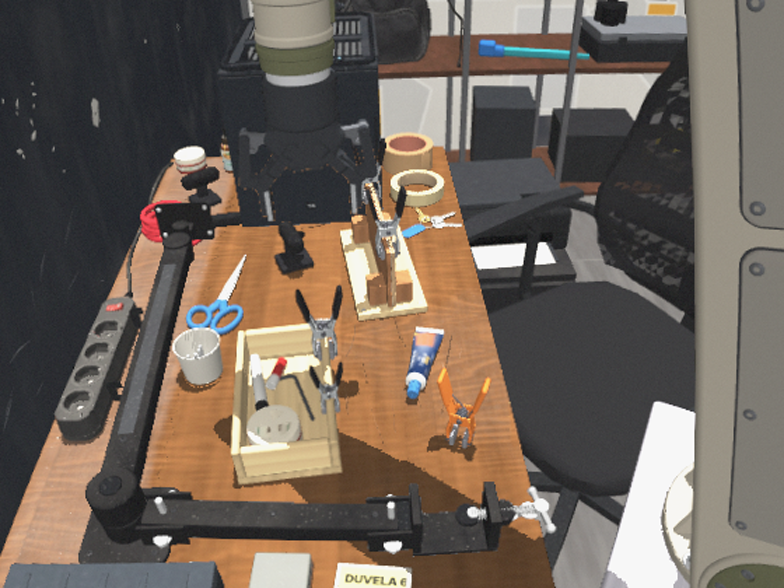

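The gripper is there, dark against the PC at (240–375, 120–225). The fingers straddle the clamp line, and the handles are at (300,295) and (338,292). I descend.

Request:
{"name": "move_arm", "arguments": {
  "targets": [
    [[0.5, 3.5, 30], [0, 0, 0], -1],
    [[0.5, 3.5, 65], [0, 0, 0], -1],
    [[0.5, 3.5, 100], [0, 0, 0], -1],
    [[0.5, 3.5, 129], [0, 0, 0], -1],
    [[0.5, 3.5, 129], [0, 0, 0], -1]
  ]
}}

```text
clock: 4.15
tcp_pos: [0.5597, -0.0194, 0.1042]
orientation: [-0.002, 0.465, 0.885, -0.001]
wrist_force: [-0.3, 0.2, 1.2]
finger_gap: 0.0853
grip_force: 0.0
```

Run:
```python
from h import *
togo([.5615,-.020,.106],35)
p=env.read_camera("scene"); save(p,"scene3.png",(170,150,310,290),4)
```

```text
4.15 tcp [ 0.5597 -0.0194  0.1042] go [-1.5  1.1 -1.8] turn [-0.02 -0.02 -0.04] j [-0.18  0.36 -0.21  1.01 -0.    0.79] gap 0.0853 grip 0.0 F [-0.3  0.2  1.2]
```

View pics/scene3.png

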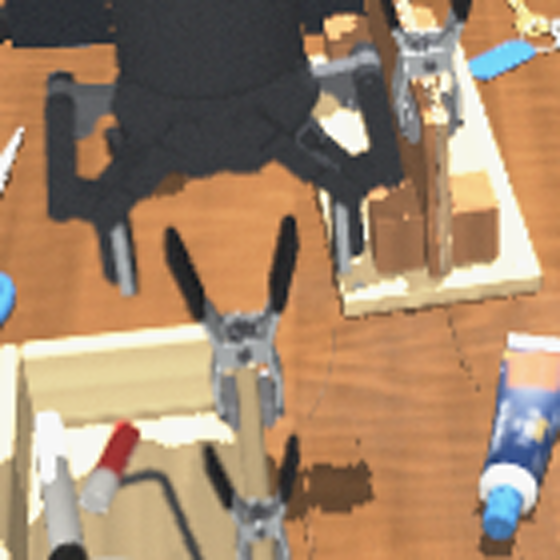

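Pads at crop (122,285) and (345,272) straddle both handles (172,232) and (290,220), centred to within about 3 mm. I close on the handles.

Request:
{"name": "move_arm", "arguments": {
  "targets": [
    [[0, 1, 0], [0, 0, 0], 1],
    [[0, 1, 0], [0, 0, 0], 1],
    [[0, 1, 0], [0, 0, 0], 1],
    [[0, 1, 0], [0, 0, 0], 1],
    [[0, 1, 0], [0, 0, 0], 1]
  ],
  "squeeze": 40
}}

```text
clock: 4.82
tcp_pos: [0.5627, -0.0185, 0.1063]
orientation: [0.0, 0.465, 0.886, -0.0]
wrist_force: [0.0, -0.2, -0.5]
finger_gap: 0.0211
grip_force: 43.2
```

Request:
{"name": "move_arm", "arguments": {
  "targets": [
    [[0, 0, 0], [0, 0, 0], 1],
    [[0, 0, 0], [0, 0, 0], 1],
    [[0, 0, 0], [0, 0, 0], 1]
  ]
}}

```text
clock: 5.2
tcp_pos: [0.5627, -0.0185, 0.1062]
orientation: [-0.0, 0.465, 0.886, -0.0]
wrist_force: [-0.5, 0.2, -1.3]
finger_gap: 0.0206
grip_force: 43.2
```

Run:
```python
from h import *
togo([.5615,-.020,.106],35)
p=env.read_camera("scene"); save(p,"scene4.png",(170,150,310,290),4)
for k in ("clamp","clamp_mouth","small_clip"):
        print(k,[(np.round(r["centre"],3),round(r["confidence"],2)) for r in env.landmark_of(k,p)[:3]])
```

```text
5.2 tcp [ 0.5627 -0.0185  0.1062] go [-0.5 -1.8  0.2] turn [-0.   -0.   -0.04] j [-0.18  0.36 -0.21  1.01 -0.    0.79] gap 0.0206 grip 43.2 F [-0.5  0.2 -1.3]
clamp [(array([ 0.562, -0.02 ,  0.065]), 0.74), (array([0.503, 0.068, 0.073]), 0.61), (array([0.351, 0.014, 0.047]), 0.55)]
clamp_mouth [(array([0.357, 0.014, 0.011]), 0.98), (array([ 0.56 , -0.014,  0.024]), 0.76)]
small_clip [(array([0.503, 0.068, 0.074]), 0.61), (array([ 0.56 , -0.016,  0.065]), 0.42)]
```

View pics/scene4.png

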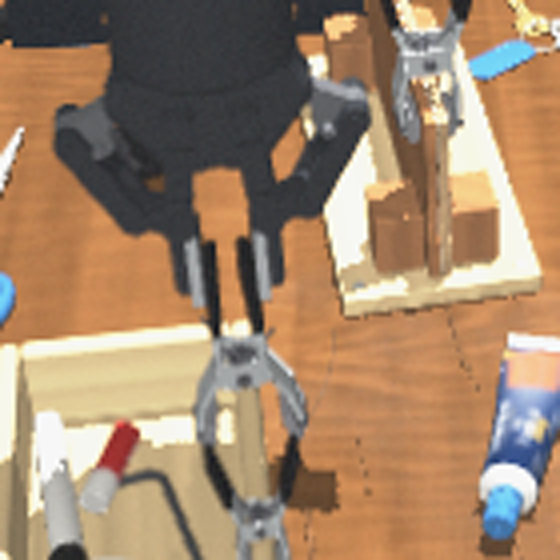

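The clamp is squeezed wide open: handles parallel at crop (205–265, 240–320), jaws spread at (205,420) and (300,415). I lift straight up.

Request:
{"name": "move_arm", "arguments": {
  "targets": [
    [[0, 0, -20], [0, 0, 0], 1],
    [[0, 0, -60], [0, 0, 0], 1],
    [[0, 0, -105], [0, 0, 0], 1],
    [[0, 0, -150], [0, 0, 0], 1],
    [[0, 0, -190], [0, 0, 0], 1]
  ]
}}

```text
clock: 6.02
tcp_pos: [0.5628, -0.0185, 0.2982]
orientation: [0.001, 0.465, 0.886, 0.0]
wrist_force: [-0.6, 0.5, -0.8]
finger_gap: 0.0208
grip_force: 43.2
```

Request:
{"name": "move_arm", "arguments": {
  "targets": [
    [[0, 0, 0], [0, 0, 0], 1],
    [[0, 0, 0], [0, 0, 0], 1]
  ]
}}

```text
clock: 6.28
tcp_pos: [0.5625, -0.0185, 0.2956]
orientation: [-0.0, 0.465, 0.886, -0.0]
wrist_force: [0.4, 0.1, -1.6]
finger_gap: 0.0211
grip_force: 43.2
```

Run:
```python
from h import *
togo([.602,-.2545,.297],37)
s=env.get_state()["tcp_pos"]
for c in ("scene","top"):
    p=env.read_camera(c)
    if c=="scene": save(p,"scene5.png",(150,60,310,260),3)
    for k in ("clamp","clamp_mouth","clamp_grip"):
        print(c,k,[(np.round(np.array(r["centre"])-s,3),round(r["confidence"],2)) for r in env.landmark_of(k,p)[:4] if np.linalg.norm(np.array(r["centre"])-s)<.13])
```

```text
6.275 tcp [ 0.5625 -0.0185  0.2956] go [-216.6 -101.7   -1.5] turn [-0.   -0.   -0.24] j [-0.18  0.28  0.16  1.45 -0.    0.79] gap 0.0211 grip 43.2 F [ 0.4  0.1 -1.6]
scene clamp [(array([-0.004,  0.002, -0.041]), 0.83)]
scene clamp_mouth [(array([-0.003,  0.   , -0.081]), 0.87)]
scene clamp_grip [(array([0.003, 0.001, 0.007]), 0.94)]
top clamp [(array([-0.005, -0.   , -0.043]), 0.69)]
top clamp_mouth [(array([-0.002,  0.001, -0.08 ]), 0.77)]
top clamp_grip [(array([-0.002,  0.005,  0.003]), 0.53)]
```

View pics/scene5.png

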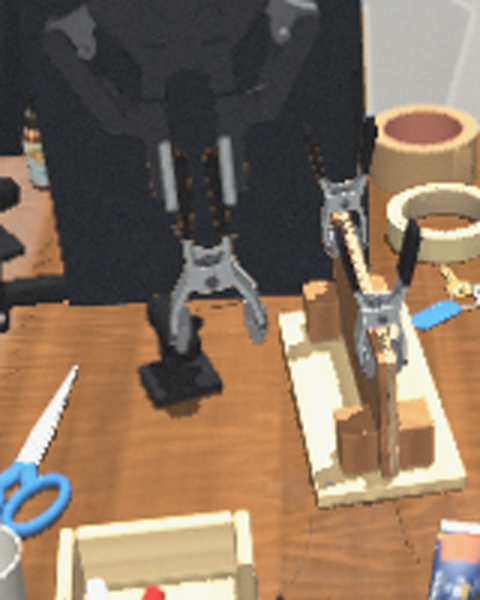

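The clamp is held wide open well above everything, with jaws at crop (180,340) and (258,330). The small clip and board are unmoved. I carry it over the board.

Request:
{"name": "move_arm", "arguments": {
  "targets": [
    [[-50, -24, -3], [0, 0, 0], 1],
    [[-105, -50, -3], [0, 0, -0.1], 1],
    [[-160, -76, -3], [0, 0, -0.2], 1],
    [[-205, -96, -3], [0, 0, -0.2], 1],
    [[-217, -100, -3], [0, 0, -0.2], 1]
  ]
}}

```text
clock: 7.3
tcp_pos: [0.6037, -0.2573, 0.298]
orientation: [-0.0, 0.451, 0.893, -0.0]
wrist_force: [0.8, 1.3, -0.1]
finger_gap: 0.0207
grip_force: 43.2
```

Request:
{"name": "move_arm", "arguments": {
  "targets": [
    [[0, 0, 0], [0, 0, 0], 1],
    [[0, 0, 0], [0, 0, 0], 1]
  ]
}}

```text
clock: 7.55
tcp_pos: [0.6037, -0.2524, 0.2995]
orientation: [-0.0, 0.448, 0.894, 0.0]
wrist_force: [-0.7, -0.3, -1.3]
finger_gap: 0.0206
grip_force: 43.2
```

Run:
```python
from h import *
togo([.602,-.2545,.297],37)
s=env.get_state()["tcp_pos"]
for c in ("scene","top"):
    p=env.read_camera(c)
    if c=="scene": save(p,"scene6.png",(190,40,350,240),3)
    for k in ("clamp","clamp_mouth","clamp_grip","board_edge","board"):
        print(c,k,[(np.round(np.array(r["centre"]),3),round(r["confidence"],2)) for r in env.landmark_of(k,p)[:4]])
togo([.602,-.2545,.297],37)
```

```text
7.55 tcp [ 0.6037 -0.2524  0.2995] go [-0.6 -2.6  2.5] turn [ 0.   -0.   -0.03] j [-0.52  0.48  0.46  1.55  0.    0.41] gap 0.0206 grip 43.2 F [-0.7 -0.3 -1.3]
scene clamp [(array([ 0.601, -0.25 ,  0.259]), 0.85), (array([0.354, 0.015, 0.046]), 0.64)]
scene clamp_mouth [(array([ 0.601, -0.248,  0.218]), 0.65), (array([0.356, 0.011, 0.007]), 0.61)]
scene clamp_grip [(array([0.352, 0.014, 0.088]), 0.85), (array([ 0.602, -0.254,  0.307]), 0.62)]
scene board_edge []
scene board []
top clamp []
top clamp_mouth []
top clamp_grip []
top board_edge []
top board []
8.15 tcp [ 0.6038 -0.2539  0.2993] go [ 0.6 -1.8  2.3] turn [-0.    0.   -0.04] j [-0.52  0.48  0.46  1.55 -0.    0.41] gap 0.0209 grip 43.2 F [-0.1 -0.3 -0.1]
```

View pics/scene6.png

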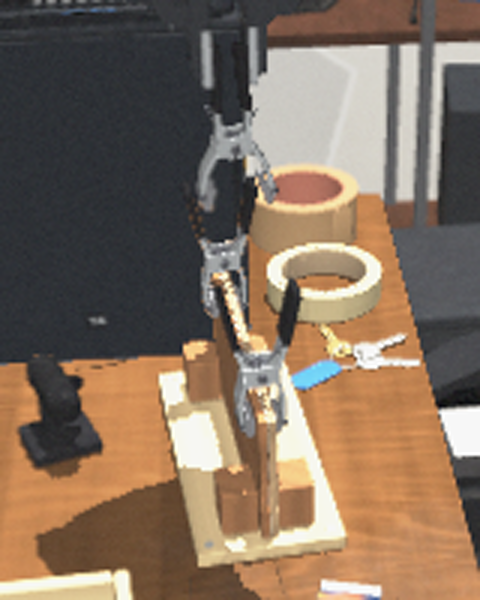

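The clamp hangs open above the board between its two clamps, with jaws at crop (205,190) and (270,190) and the edge below at (222,280)–(243,345). The scene camera looks almost along the board, so I measure the lateral offset from it numerically.

Run:
```python
from h import *
np.set_printoptions(precision=4,suppress=True)
p=env.read_camera("scene"); im=p["pixels"].astype(int)
u=np.array([np.cos(np.radians(-53)),np.sin(np.radians(-53))]); n=np.array([-u[1],u[0]]); c0=np.array([.602,-.2545])
# model lines for n=-6,0,6 mm at z=.110
for y in (-.03,0,.03):
    print(y,[np.round(proj(p,np.r_[c0+u*y+n*a,.11])[0],1) for a in (-.006,0,.006)])
for r in range(136,160,3): print(r,[(x,*im[r,x]) for x in range(258,278)])
q=[proj(p,np.r_[c0+u*w,.11])[0] for w in (-.06,.06)]; print(q)
for k in ("clamp","clamp_mouth"):
  for r in env.regions_of(k,p)[:3]:
    m=r["mask"]; ys,xs=np.nonzero(m); print(k,r["confidence"],xs.min(),xs.max(),ys.min(),ys.max())
    if xs.mean()>250 and ys.mean()<150:
        for y in range(ys.min(),ys.max()+1,2): v=np.nonzero(m[y])[0]; print(y,v.min() if len(v) else None,v.max() if len(v) else None,len(v))
s=env.get_state(); t=s["tcp_pos"]; print(t)
for dz in (.02,0,-.041,-.067,-.0795,-.083): print(dz,[np.round(proj(p,t+np.r_[n*a,dz])[0],1) for a in (-.0175,-.013,0,.013,.0175)])
```

```text
-0.03 [array([275.2, 159. ]), array([272.3, 159.4]), array([269.5, 159.7])]
0 [array([272.8, 151.7]), array([270., 152.]), array([267.2, 152.3])]
0.03 [array([270.6, 144.8]), array([267.9, 145. ]), array([265.1, 145.3])]
136 [(258, np.int64(157), np.int64(160), np.int64(161)), (259, np.int64(114), np.int64(116), np.int64(117)), (260, np.int64(122), np.int64(120), np.int64(123)), (261, np.int64(60), np.int64(58), np.int64(62)), (262, np.int64(42), np.int64(40), np.int64(42)), (263, np.int64(40), np.int64(38), np.int64(43)), (264, np.int64(146), np.int64(104), np.int64(75)), (265, np.int64(177), np.int64(153), np.int64(125)), (266, np.int64(247), np.int64(241), np.int64(199)), (267, np.int64(245), np.int64(230), np.int64(186)), (268, np.int64(150), np.int64(137), np.int64(131)), (269, np.int64(110), np.int64(113), np.int64(113)), (270, np.int64(117), np.int64(120), np.int64(120)), (271, np.int64(159), np.int64(163), np.int64(165)), (272, np.int64(73), np.int64(73), np.int64(76)), (273, np.int64(169), np.int64(114), np.int64(72)), (274, np.int64(177), np.int64(120), np.int64(75)), (275,
[... 8273 characters left out ...]
array([272.3,  56. ]), array([265.4,  56.6]), array([258.6,  57.2]), array([256.2,  57.4])]
0 [array([274.9,  66. ]), array([272.6,  66.2]), array([265.8,  66.7]), array([259.1,  67.3]), array([256.7,  67.5])]
-0.041 [array([275.5,  86. ]), array([273.2,  86.2]), array([266.6,  86.8]), array([260. ,  87.4]), array([257.7,  87.6])]
-0.067 [array([275.8,  98.2]), array([273.6,  98.4]), array([267.1,  99.1]), array([260.6,  99.7]), array([258.3,  99.9])]
-0.0795 [array([276., 104.]), array([273.7, 104.2]), array([267.3, 104.8]), array([260.9, 105.4]), array([258.6, 105.7])]
-0.083 [array([276. , 105.6]), array([273.8, 105.8]), array([267.4, 106.4]), array([260.9, 107. ]), array([258.7, 107.3])]
```

Request:
{"name": "move_arm", "arguments": {
  "targets": [
    [[-3, -1, 25], [0, 0, 0], 1],
    [[-3, -1, 55], [0, 0, 0], 1],
    [[-3, -1, 82], [0, 0, 0], 1],
    [[-3, -1, 82], [0, 0, 0], 1],
    [[-3, -1, 82], [0, 0, 0], 1]
  ]
}}

```text
clock: 8.93
tcp_pos: [0.6052, -0.2572, 0.2185]
orientation: [0.001, 0.449, 0.894, -0.0]
wrist_force: [0.3, -0.7, -1.0]
finger_gap: 0.0205
grip_force: 43.2
```

```bash
cat > m.py <<'E'
from h import *
np.set_printoptions(precision=4,suppress=True)
p=env.read_camera("scene"); im=p["pixels"].astype(int)
u=np.array([np.cos(np.radians(-53)),np.sin(np.radians(-53))]); n=np.array([-u[1],u[0]]); c0=np.array([.602,-.2545])
s=env.get_state(); t=s["tcp_pos"]; togo([.602,-.2545,.171],37); print("tcp n,u",(t[:2]-c0)@n,(t[:2]-c0)@u)
for dz in (0,-.041,-.0795): print(dz,proj(p,t+[0,0,dz])[0])
for k in ("clamp","clamp_mouth"):
  print(k,[(np.round(np.array(r["centre"])-t,4),round(r["confidence"],2)) for r in env.landmark_of(k,p) if abs(r["centre"][0]-.6)<.05])
  for r in env.regions_of(k,p)[:3]:
    m=r["mask"]; ys,xs=np.nonzero(m)
    if xs.mean()<300: print(k,r["confidence"],[(y,np.nonzero(m[y])[0].min(),np.nonzero(m[y])[0].max()) for y in range(ys.min(),ys.max()+1,3) if m[y].any()])
g=im.sum(2)//3
for y in range(int(proj(p,t+[0,0,-.05])[0,1]),162,2): print(y,"".join("%4d"%v for v in g[y,250:292]))
E
python3 m.py
```

```text
8.975 tcp [ 0.6055 -0.2574  0.219 ] go [ 4.5 -1.1 47.9] turn [ 0.01  0.01 -0.04] j [-0.52  0.48  0.27  1.35 -0.    0.41] gap 0.0209 grip 43.2 F [-0.6  0.5 -1.1]
tcp n,u 0.0010459819961575153 0.004373669866852259
0 [267.369  104.3393]
-0.041 [268.0898 122.6043]
-0.0795 [268.7405 138.9925]
clamp [(array([-0.0051,  0.0026, -0.041 ]), 0.75)]
clamp 0.93 [(97, np.int64(264), np.int64(271)), (100, np.int64(263), np.int64(272)), (103, np.int64(263), np.int64(273)), (106, np.int64(263), np.int64(273)), (109, np.int64(263), np.int64(273)), (112, np.int64(263), np.int64(274)), (115, np.int64(263), np.int64(274)), (118, np.int64(263), np.int64(275)), (121, np.int64(263), np.int64(275)), (124, np.int64(262), np.int64(277)), (127, np.int64(261), np.int64(278)), (130, np.int64(260), np.int64(279)), (133, np.int64(259), np.int64(280)), (136, np.int64(259), np.int64(281)), (139, np.int64(259), np.int64(281)), (142, np.int64(259), np.int64(261))]
clamp_mouth [(array([-0.0033,  0.0018, -0.0794]), 0.89)]
clamp_mouth 0.65 [(96, np.int64(271), np.int64(271)), (99, np.int64(264), np.int64(273)), (102, np.i
[... 2921 characters left out ...]
 128 133
154   50  93 101 171 194 189 213 201 190 123 109  93  83  84  82  85  63  43  41  66 143 137 134 167 193 195 194 196 179 130 128 133 127 123  55  48  52 133 141 142 139 140
156   45 189 197 196 195 197 195 197 188 123 105 108  84  82  84  85  84  49  46  50  95 107 125 153 173 205 205 215 213 161 141 122 110 125 162 162 137 138 134 134 130 131
158   92 108 192 197 198 130 109 110 107 106 108 111  94  83  81  85  83  85 171 166 100 131 154 159 160 209 159 163 164 159 125 117 149 143 168 128 128 127 127 130 132 132
160  137  94 104 109 106 107 105 105 108 108 109 111 119  81  82  84  82  83  85 155 177  95 121 104  75 129 101 115 133 125 147 151 152 175 188 130 126 128 126 127 126 125
```

Image comparison: the jaw mid-plane sits about 1 mm to the −x side of the board's mid-plane, against 7 mm of clearance. I shift 1 mm and lower.

Request:
{"name": "move_arm", "arguments": {
  "targets": [
    [[0, 1, 0], [0, 0, 0], 1],
    [[0, 1, 12], [0, 0, 0], 1],
    [[0, 1, 24], [0, 0, 0], 1],
    [[0, 1, 36], [0, 0, 0], 1],
    [[0, 1, 47], [0, 0, 0], 1]
  ]
}}

```text
clock: 9.8
tcp_pos: [0.6052, -0.2561, 0.1689]
orientation: [-0.001, 0.449, 0.894, 0.0]
wrist_force: [0.0, -0.3, -0.3]
finger_gap: 0.0205
grip_force: 43.2
```

Request:
{"name": "move_arm", "arguments": {
  "targets": [
    [[0, 0, 0], [0, 0, 0], 1],
    [[0, 0, 0], [0, 0, 0], 1]
  ]
}}

```text
clock: 10.05
tcp_pos: [0.6057, -0.2564, 0.1705]
orientation: [0.0, 0.449, 0.894, -0.0]
wrist_force: [-0.2, 0.3, -1.1]
finger_gap: 0.0209
grip_force: 43.2
```

```bash
python3 m.py; python3 -c "
from h import *
for i in range(4):
  env.read_camera('scene'); togo([.602,-.2545,.171],37)"
```

```text
10.1 tcp [ 0.6059 -0.2565  0.1708] go [ 3.9 -1.9 -0.2] turn [ 0.    0.01 -0.04] j [-0.52  0.5   0.17  1.25 -0.    0.41] gap 0.0208 grip 43.2 F [-0.1 -0.5 -1. ]
tcp n,u 0.00191116364871638 0.003955732066957647
0 [267.8287 125.8259]
-0.041 [268.5254 143.1166]
-0.0795 [269.1542 158.6307]
clamp [(array([-0.0026,  0.0001, -0.0444]), 0.62)]
clamp 0.68 [(114, np.int64(270), np.int64(271)), (117, np.int64(264), np.int64(273)), (120, np.int64(264), np.int64(273)), (123, np.int64(264), np.int64(274)), (126, np.int64(264), np.int64(275)), (129, np.int64(263), np.int64(275)), (132, np.int64(263), np.int64(275)), (135, np.int64(263), np.int64(277)), (138, np.int64(264), np.int64(276)), (141, np.int64(265), np.int64(276)), (144, np.int64(266), np.int64(277)), (147, np.int64(260), np.int64(279)), (150, np.int64(259), np.int64(280)), (153, np.int64(259), np.int64(281)), (156, np.int64(258), np.int64(280)), (159, np.int64(259), np.int64(264)), (162, np.int64(260), np.int64(263))]
clamp 0.39 [(104, np.int64(271), np.int64(272)), (107, np.int64(270), np.int64(271)), (110, np.int64(269), np.int64(271)),
[... 3294 characters left out ...]
04 114 122 145 149 147 173 183 126 123 125 123 124 124 123
10.35 tcp [ 0.6058 -0.2565  0.1707] go [ 3.8 -1.9 -0.3] turn [ 0.    0.   -0.04] j [-0.52  0.5   0.17  1.25 -0.    0.41] gap 0.0211 grip 43.2 F [-0.2  0.5 -1.3]
10.4 tcp [ 0.6057 -0.2564  0.1707] go [ 3.8 -1.8 -0.3] turn [ 0.    0.   -0.04] j [-0.52  0.5   0.17  1.25 -0.    0.41] gap 0.0206 grip 43.2 F [-0.1 -0.6 -0.5]
10.45 tcp [ 0.6057 -0.2564  0.1706] go [ 3.7 -1.8 -0.4] turn [ 0.    0.   -0.04] j [-0.52  0.5   0.17  1.25 -0.    0.41] gap 0.0211 grip 43.2 F [-0.9 -0.4 -0.1]
10.5 tcp [ 0.6056 -0.2564  0.1705] go [ 3.7 -1.8 -0.5] turn [ 0.    0.   -0.04] j [-0.52  0.5   0.17  1.25 -0.    0.41] gap 0.0205 grip 43.2 F [-0.5  0.3 -0.7]
```

```bash
python3 -c "
from h import *
print(env.hand_in())"
```

```text
the job is handed in; nothing more can be done
None
```

I handed the job in with the larger clamp held squeezed open, upright and square, astride the middle of the board's top edge. The last camera check showed it centred to about 1 mm with no board movement. The wrist force stayed at noise level, and I never went near the small clip after lifting clear. The judged result was not reported back.

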